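Find the hole of the right tube adapter and hold it up

TASK

Look which vial, the wide or the narrow one, stands in the front well of the blue stand (the well nearer the robot), and pick up the tube adapter of that size: wide adapter for the wide vial, narrow adapter for the narrow vial. Find by feel or by looking which end of it has the blind hole, turn it hole-up, and finish while still holding it in the gripper, upright and still, with its lower end at least 10 cm above the bench. Leave the other adapter, both vials and the bottles and dish where they are.

Things in the scene. Friction and masses are not known exactly. Their poses are not given: they have to be found in the camera images.
- wide_adapter_mid (a point): Centre of the wider tube adapter: loose plain aluminium block, 46 x 46 mm square, 80 mm long, lying on its side at the start (centre 23 mm up). x axis along the 80 mm length. A round blind hole, 34 mm across, 55 mm deep, opens in the middle of ONE square end: +x or -x is not told and may differ between the two adapters; feel or look for it. Outside, both ends are alike but for the hole.
- narrow_adapter_mid (a point): Centre of the narrower tube adapter: loose plain aluminium block, 32 x 32 mm square, 80 mm long, lying on its side at the start (centre 16 mm up). x axis along the 80 mm length. A round blind hole, 20 mm across, 55 mm deep, opens in the middle of ONE square end: +x or -x is not told and may differ between the two adapters; feel or look for it. Outside, both ends are alike but for the hole.
- wide_adapter: The same wider adapter (origin in the middle of the side it starts on, axes as for its centre). About 0.45 kg, give or take a fifth. A steel foot is hidden in the closed end, so the centre of mass lies 20 mm from the block's centre towards the closed end: lifted level by its middle it pulls down at the closed end. Turned upright, the hole shows from above.
- narrow_adapter: The same narrower adapter (origin in the middle of the side it starts on, axes as for its centre). About 0.24 kg, give or take a fifth. A steel foot is hidden in the closed end, so the centre of mass lies 19 mm from the block's centre towards the closed end: lifted level by its middle it pulls down at the closed end. Turned upright, the hole shows from above.
- front_well (a point): Floor centre of the front well (nearer the robot) of the fixed blue vial stand, a block 130 x 60 mm and 30 mm high with two wells 38 mm across and 20 mm deep in a row, 64 mm apart. This point is 10 mm above the bench; its x axis points along the stand to the rear well.
- rear_well (a point): Floor centre of the rear well (farther from the robot), 10 mm above the bench.
- wide_vial_mid (a point): Centre of the wide capped glass vial, 32 mm across and 70 mm high, standing in one of the two wells (top 80 mm above the bench).
- narrow_vial_mid (a point): Centre of the narrow capped glass vial, 18 mm across and 70 mm high, standing in the other well (top 80 mm above the bench).
- wash_bottle: White wash bottle, 64 mm across, about 195 mm high with its bent spout, which reaches out 60 mm; origin at the centre of its underside. A bystander.
- dropper_bottle: Small amber dropper bottle, 44 mm across, 109 mm high; origin at the centre of its underside. A bystander.
- petri_dish: Closed clear petri dish, 80 mm across, 14 mm high; origin at the centre of its underside. A bystander.
Mind the look-alikes: they are no part of the job. Leave any yellow look-alike of the narrow_adapter alone.

How it is judged:
By the outcome, as a careful person would: the job done as asked, in the order asked, and still so for the second after the job is handed in, while the arm keeps its last pose, push and grip.
It also fails if it takes over 64 s, if anything falls off the work surface, if the arm or the gripper's body presses on something with over 40 N, if the wrist force passes 120 N, or if a joint passes its speed limit or range.

ROBOT

A 7-joint arm with a two-finger parallel gripper is mounted at the origin on the work surface. World frame = base frame: x ahead of the robot, y to its left, z up, the work surface at z = 0. Lengths are in m, angles in degrees, forces in N, time in s.
With the tool pointing down it reaches from about 0.4 to 0.85 m from the base axis. Payload 10.4 kg.
Tool frame: the origin (TCP) lies between the finger pads; the fingertips stand robot.finger_overhang ahead of it and the grasp point (between the pads) lies 5 mm behind it (robot.finger_overhang is the distance from the TCP to the fingertips, in m); z points along the fingers, y is the line along which they close (so a half turn about z gives the same grasp; the last joint's range is limited). The gripper opens to 85 mm and grips with 20 to 120 N. Pads are 22 mm wide; open, the fingers measure 114 mm over their backs; the gripper's body (76 mm by 85 mm) begins 54 mm behind the grasp point. The pads swing forward as they close: fully open they stand 13 mm farther back than shut.
Start: joints at [62.189, 19.034, -3.707, 83.658, 1.238, 77.344, -5.071], TCP at [0.279, -0.559, 0.245] pointing down, gripper open.
Joint ranges: [-148.97, 148.97], [-28.65, 121.19], [-84.17, 76.75], [9.2, 138.47], [-72.65, 252.65], [3.7, 117.97], [-149.18, 149.18]. Speed limits (degrees/s): [127.2, 127.2, 159.86, 159.86, 180, 180, 180].

INTERFACE

Orientations are given as a 3x3 rotation matrix whose columns are the frame's x, y, z axes.
In Python, from plant import robot gives the robot as it stands.
- The arm moves only by the tool arm_command, never from a script. Its argument "motion" is a list of rows, each a list of 3 entries, a list of its own where there are three numbers: the shift along the world's x, y, z in mm, then the turn, a rotation vector about the world's x, y, z in rad, then the opening in per cent of the stroke, from 0 (shut) to 100 (fully open). A call has 1 to 20 rows; each row shifts and turns the commanded pose from where the row before left it; what a row does not reach is not made up. A row lasts 1/10 s, in which the tool goes at most 50 mm and 8.59 degrees, less where a joint would pass 70% of its speed; a pose out of reach is approached as far as the arm can. A call with a gripper value outside its range is refused whole. The fingers move at their own pace and stop on an object; "grip_force" is the grip in N (left out, the last holds). Time passes only in rows, so rows that do not move let the fingers close. It gives the time, the measured TCP pose, the force, the opening and the grip force at its end, in the units of the state.
- robot.state(): the state, without advancing time (a new reading comes with each control period).
- robot.camera(name): name is "side" or "top"; returns a dict with "color" (400x640x3 uint8, red, green, blue), "intrinsics" (3x3 intrinsics, pixels), "k1" (the pictures are not rectified: a ray, as slopes to the right and down, at radius r is drawn at 1 + k1 r^2 times it, then the intrinsics apply), "extrinsics" (4x4, takes a point from world to camera coordinates). Camera axes: x right, y down, z forward; pixel columns grow to the right and rows downward; lengths in m; the calibration is good to about 2 mm. A picture is of the moment at which its call begins. There is no depth.
- robot.finish_job(): hands the job in; it is judged then, once.
The state is a dict: "t": time; "qpos": joint angles; "joint_velocities": joint speeds; "joint_efforts": joint torques, N m; "tcp_pos": TCP position; "ee_rot": TCP orientation; "wrist_force": force on the tool from outside, world axes, zero at the start; "moment": the same for the moment, N m; "width": opening from 0.0 (shut) to 1.0 (fully open); "grasp_force": force on a finger pad.
Only numpy, scipy, OpenCV 4.12 (cv2) and the standard library are available. Lean on these libraries where they do the work, as an engineer would, in place of code of your own. Each camera call takes 0.05 s, during which the arm holds its last target. There are 200 camera calls.

## Working session

There is one attempt and no reset: what is moved stays moved. The work goes in short steps, Python scripts to look and compute and a tool call to move; the robot and the scene stay as the last step left them, time stands still between calls to the robot, and variables do not carry over. Pictures are saved under pics/ and viewed, at most 10 in all, crops included, and the job is handed in when it is done.

Besides the shell and the picture viewer there is one more tool, called after "Emit:" as name(argument=value, ...), one argument or row to a line, values as JSON. arm_command: Moves the arm, as the interface text tells. Its arguments: {"type":"object","properties":{"motion":{"type":"array"},"grip_force":{"type":"number"}},"required":["motion"]}

```bash
ls; mkdir -p pics; cat > h.py <<'E'
import numpy as np,cv2
from plant import robot
def ray(c,u,v):
    K=np.array(c["intrinsics"]);k=c["k1"];d=np.array([(u-K[0,2])/K[0,0],(v-K[1,2])/K[1,1]]);s=d.copy()
    for _ in range(30): s=d/(1+k*(s@s))
    T=np.array(c["extrinsics"]);R=T[:3,:3];return -R.T@T[:3,3],R.T@np.array([s[0],s[1],1])
def onz(c,u,v,z):
    o,d=ray(c,u,v);return o+d*(z-o[2])/d[2]
def proj(c,P):
    T=np.array(c["extrinsics"]);p=T[:3,:3]@np.array(P)+T[:3,3];s=p[:2]/p[2];s=s*(1+c["k1"]*(s@s));K=np.array(c["intrinsics"]);return s*[K[0,0],K[1,1]]+K[:2,2]
def save(c,n,crop=None,f=1):
    im=c["color"][:,:,::-1]
    if crop: im=im[crop[1]:crop[3],crop[0]:crop[2]]
    cv2.imwrite("pics/"+n,cv2.resize(im,None,fx=f,fy=f,interpolation=cv2.INTER_CUBIC))
E
python3 - <<'E'
from h import *
import pickle
for n in("top","side"):
    c=robot.camera(n);save(c,n+"0.png");pickle.dump(c,open(n+"0.pkl","wb"));print(n,c["extrinsics"],c["intrinsics"],c["k1"])
print(robot.state(),robot.finger_overhang)
E
```

```text
pics
top [[-7.42455936e-04 -9.99999599e-01 -5.01437436e-04 -5.60897515e-03]
 [-9.78654902e-01  8.29658313e-04 -2.05508866e-01  5.95808906e-01]
 [ 2.05509200e-01  3.38152927e-04 -9.78655125e-01  9.40824673e-01]
 [ 0.00000000e+00  0.00000000e+00  0.00000000e+00  1.00000000e+00]] [[467.30806166   0.         316.6957446 ]
 [  0.         467.30806166 200.36171755]
 [  0.           0.           1.        ]] -0.13852244334328137
side [[-0.76198266 -0.6475853   0.00396212  0.43327369]
 [-0.45825127  0.5348591  -0.70988134  0.31807612]
 [ 0.45758955 -0.54273292 -0.70431014  0.74443209]
 [ 0.          0.          0.          1.        ]] [[429.27933607   0.         322.48719275]
 [  0.         429.27933607 200.98021657]
 [  0.           0.           1.        ]] -0.034317728110574826
{'t': 0.1, 'qpos': array([62.18807822, 19.0690754 , -3.70644076, 83.69899693,  1.23781047,
       77.34368362, -5.06967394]), 'joint_velocities': array([-0.04676285, -0.06043721, -0.0567212 , -0.11257395, -0.00622663,
       -0.08165695, -0.00500666]), 'joint_efforts': array([ 1.09821474e-03, -6.26744628e+01,  4.88433614e-02, -3.92428350e+01,
        1.62894989e-02,  6.98871212e-03,  7.05012667e-05]), 'tcp_pos': array([ 0.27889624, -0.55898294,  0.24460589]), 'ee_rot': array([[ 8.94789567e-01,  4.46487684e-01, -6.15581675e-04],
       [ 4.46488104e-01, -8.94788901e-01,  1.09371792e-03],
       [-6.24840713e-05, -1.25349727e-03, -9.99999212e-01]]), 'wrist_force': array([-0.81814191,  0.45195846, -0.59467868]), 'moment': array([ 0.00295827, -0.01080901,  0.02644927]), 'grasp_force': 0.0, 'width': 1.0009545379673706} 0.014
```

View pics/top0.png

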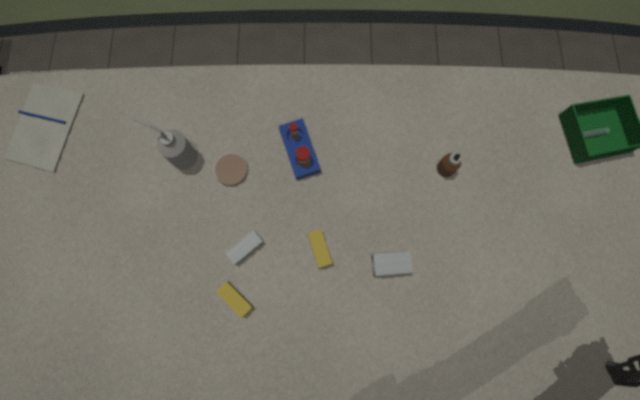

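View pics/side0.png

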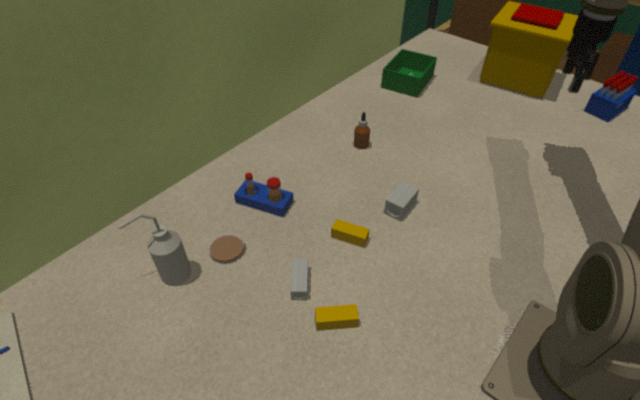

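The top view shows the stand at (300,148). The larger red cap is in its near well (303,155) and the smaller cap is in the rear well (294,130), so the **wide** vial is in front. 

Candidates for the wide adapter in the top view:
- Grey block (392,264), wide: this fits the description.
- Grey block (244,247), narrow.
- Yellow look-alikes at (319,249) and (234,299).

I choose the block at (392,264), which is at (402,200) in the side view.

```bash
python3 - <<'E'
from h import *
import pickle
t=pickle.load(open("top0.pkl","rb"));s=pickle.load(open("side0.pkl","rb"))
a=cv2.resize(s["color"][170:230,365:445,::-1],None,fx=7,fy=7,interpolation=cv2.INTER_CUBIC)
b=cv2.resize(s["color"][160:220,225:305,::-1],None,fx=3,fy=3,interpolation=cv2.INTER_CUBIC)
b=np.vstack([b,np.zeros((a.shape[0]-b.shape[0],b.shape[1],3),np.uint8)])
cv2.imwrite("pics/crop.png",np.hstack([a,b]))
im=t["color"].astype(int)
print(im[264,392],im[290,392],im[276,392])
m=np.zeros(im.shape[:2],np.uint8);w=im[235:295,355:430]
m[235:295,355:430]=((w[:,:,2]-w[:,:,0])>-6)&(w.sum(2)>300)
n,l,st,ce=cv2.connectedComponentsWithStats(m);i=1+np.argmax(st[1:,4])
cs,_=cv2.findContours((l==i).astype(np.uint8),cv2.RETR_EXTERNAL,cv2.CHAIN_APPROX_NONE)
r=cv2.minAreaRect(cs[0]);print(st[i],r)
for z in(.046,.0):
  P=np.array([onz(t,u,v,z) for u,v in cv2.boxPoints(r)]);print(P.round(4),P.mean(0))
E
```

```text
[136 139 135] [131 127 117] [91 89 81]
[372 252  40  24 828] ((391.4529113769531, 263.3882141113281), (21.858503341674805, 38.885128021240234), 85.60128784179688)
[[ 0.482  -0.1225  0.046 ]
 [ 0.4879 -0.2063  0.046 ]
 [ 0.4413 -0.2083  0.046 ]
 [ 0.4356 -0.1251  0.046 ]] [ 0.46169135 -0.16557358  0.046     ]
[[ 0.4862 -0.1279  0.    ]
 [ 0.4924 -0.2155  0.    ]
 [ 0.4437 -0.2176  0.    ]
 [ 0.4378 -0.1306  0.    ]] [ 0.4650105  -0.17291526  0.        ]
```

View pics/crop.png

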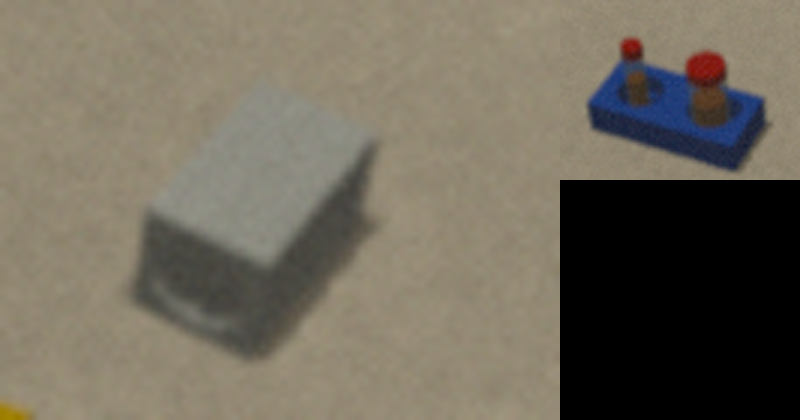

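The crop shows the wide adapter's +y end (towards the side camera) with a bright inner rim arc of the hole, and the big red cap is in the nearer well. So the hole faces +y. The centre is about (0.462, -0.166) and the hole direction is (-0.07, 1.0). I'll grip about 17 mm towards the closed end, near the centre of mass.

Emit:
arm_command(
  motion=[
    [[13, 27, 0], [0, 0, 0.084], 100],
    [[13, 27, 0], [0, 0, 0.084], 100],
    [[13, 27, 0], [0, 0, 0.084], 100],
    [[13, 27, 0], [0, 0, 0.084], 100],
    [[13, 27, 0], [0, 0, 0.084], 100],
    [[13, 27, 0], [0, 0, 0.084], 100],
    [[13, 27, 0], [0, 0, 0.084], 100],
    [[13, 27, 0], [0, 0, 0.084], 100],
    [[13, 27, 0], [0, 0, 0.084], 100],
    [[13, 27, 0], [0, 0, 0.084], 100],
    [[13, 27, 0], [0, 0, 0.084], 100],
    [[13, 27, 0], [0, 0, 0.084], 100],
    [[13, 27, 0], [0, 0, 0.084], 100],
    [[13, 27, 0], [0, 0, 0.084], 100],
    [[0, 0, 0], [0, 0, 0], 100],
    [[0, 0, 0], [0, 0, 0], 100],
  ],
  grip_force=80,
)

```text
t: 1.7
tcp_pos: [0.4613, -0.1804, 0.2452]
ee_rot: [[-0.07, 0.998, -0.0], [0.998, 0.07, -0.0], [-0.0, -0.0, -1.0]]
wrist_force: [-0.2, -0.3, -0.7]
width: 1.003
grasp_force: 0.0
```

```bash
python3 - <<'E'
from h import *
s=robot.state();print(s["tcp_pos"],s["ee_rot"].round(3),s["qpos"].round(1),s["t"])
y=s["ee_rot"][:,1];print("yaw err",4-np.degrees(np.arctan2(y[1],y[0])), (np.array([.463,-.1825])-s["tcp_pos"][:2])*1000)
E
```

```text
[ 0.46127633 -0.18037629  0.24524736] [[-0.07   0.998 -0.   ]
 [ 0.998  0.07  -0.   ]
 [-0.    -0.    -1.   ]] [ 41.9   4.3 -26.9 101.6   2.   74.6  18.6] 1.7
yaw err -0.027629507831699485 [ 1.72366512 -2.12371006]
```

Emit:
arm_command(
  motion=[
    [[1, -1, -30], [0, 0, 0], 100],
    [[1, -1, -30], [0, 0, 0], 100],
    [[0, 0, -30], [0, 0, 0], 100],
    [[0, 0, -30], [0, 0, 0], 100],
    [[0, 0, -30], [0, 0, 0], 100],
    [[0, 0, -25], [0, 0, 0], 100],
    [[0, 0, -20], [0, 0, 0], 100],
    [[0, 0, -15], [0, 0, 0], 100],
    [[0, 0, -12], [0, 0, 0], 100],
    [[0, 0, 0], [0, 0, 0], 100],
    [[0, 0, 0], [0, 0, 0], 70],
    [[0, 0, 0], [0, 0, 0], 50],
    [[0, 0, 0], [0, 0, 0], 40],
    [[0, 0, 0], [0, 0, 0], 20],
    [[0, 0, 0], [0, 0, 0], 20],
    [[0, 0, 0], [0, 0, 0], 20],
    [[0, 0, 0], [0, 0, 0], 20],
  ],
  grip_force=80,
)

```text
t: 3.4
tcp_pos: [0.4641, -0.1836, 0.0245]
ee_rot: [[-0.068, 0.998, 0.002], [0.998, 0.068, -0.001], [-0.001, 0.002, -1.0]]
wrist_force: [0.5, 0.6, 5.8]
width: 0.531
grasp_force: 83.0
```

Emit:
arm_command(
  motion=[
    [[0, 0, 5], [0, 0, 0], 20],
    [[0, 0, 10], [0, 0, 0], 20],
    [[0, 0, 15], [0, 0, 0], 20],
    [[0, 0, 20], [0, 0, 0], 20],
    [[0, 0, 25], [0, 0, 0], 20],
    [[0, 0, 30], [0, 0, 0], 20],
    [[0, 0, 30], [0, 0, 0], 20],
    [[0, 0, 30], [0, 0, 0], 20],
    [[0, 0, 30], [0, 0, 0], 20],
    [[0, 0, 30], [0, 0, 0], 20],
    [[0, 0, 20], [0, 0, 0], 20],
    [[0, 0, 5], [0, 0, 0], 20],
    [[0, 0, 0], [0, 0, 0], 20],
    [[0, 0, 0], [0, 0, 0], 20],
    [[0, 0, 0], [0, 0, 0], 20],
  ],
)

```text
t: 4.9
tcp_pos: [0.4624, -0.1831, 0.272]
ee_rot: [[-0.068, 0.998, -0.002], [0.998, 0.068, 0.001], [0.001, -0.002, -1.0]]
wrist_force: [0.2, 0.3, -3.5]
width: 0.527
grasp_force: 82.4
```

```bash
python3 - <<'E'
from h import *
s=robot.state();print(s["moment"],s["qpos"].round(1),s["t"])
c=robot.camera("side");print(proj(c,s["tcp_pos"]));u,v=map(int,proj(c,s["tcp_pos"]));save(c,"side1.png",(u-70,max(0,v-60),u+70,v+45),5)
E
```

```text
[ 0.01615017 -0.02376647  0.01569152] [ 42.4   3.8 -27.   98.9   1.7  77.9  19. ] 4.9
[421.80261747 109.45322593]
```

View pics/side1.png

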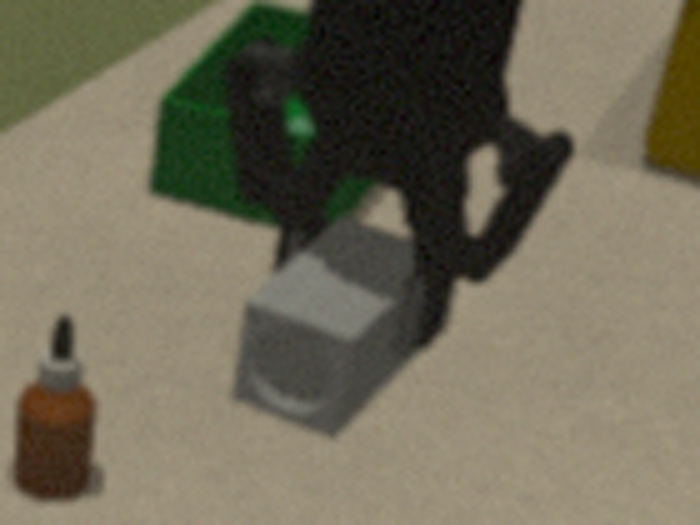

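The block is held level, with the hole arc visible on the +y end (about (285,395) in the crop). Next I tilt about the closing axis.

Emit:
arm_command(
  motion=[
    [[0, 0, 10], [0.05, 0.003, 0], 20],
    [[0, 0, 15], [0.1, 0.007, 0], 20],
    [[0, 0, 15], [0.1, 0.007, 0], 20],
    [[0, 0, 15], [0.1, 0.007, 0], 20],
    [[0, 0, 15], [0.1, 0.007, 0], 20],
    [[0, 0, 10], [0.1, 0.007, 0], 20],
    [[0, 0, 0], [0, 0, 0], 20],
    [[0, 0, 0], [0, 0, 0], 20],
  ],
)

```text
t: 5.75
tcp_pos: [0.4631, -0.1835, 0.3521]
ee_rot: [[-0.057, 0.998, -0.037], [0.851, 0.067, 0.521], [0.522, -0.002, -0.853]]
wrist_force: [-0.3, 1.0, -4.1]
width: 0.53
grasp_force: 82.9
```

```bash
python3 - <<'E'
from h import *
s=robot.state();print(s["qpos"].round(1),s["t"])
E
```

```text
[ 50.6  15.1 -22.5  82.6 -20.9 100.3  31.1] 5.75
```

Emit:
arm_command(
  motion=[
    [[8, 11, 9], [0, 0, -0.08], 20],
    [[8, 11, 9], [0, 0, -0.08], 20],
    [[8, 11, 9], [0, 0, -0.08], 20],
    [[8, 11, 9], [0, 0, -0.08], 20],
    [[8, 11, 9], [0, 0, -0.08], 20],
    [[8, 11, 9], [0, 0, -0.08], 20],
    [[8, 11, 9], [0, 0, -0.08], 20],
    [[8, 11, 9], [0, 0, -0.08], 20],
    [[8, 11, 9], [0, 0, -0.08], 20],
    [[8, 11, 9], [0, 0, -0.08], 20],
    [[8, 11, 9], [0, 0, -0.08], 20],
    [[8, 11, 9], [0, 0, -0.08], 20],
    [[8, 11, 9], [0, 0, -0.08], 20],
    [[8, 11, 9], [0, 0, -0.08], 20],
    [[8, 11, 9], [0, 0, -0.08], 20],
    [[8, 11, 9], [0, 0, -0.08], 20],
    [[0, 0, 0], [0, 0, 0], 20],
    [[0, 0, 0], [0, 0, 0], 20],
  ],
)

```text
t: 7.55
tcp_pos: [0.5903, -0.0057, 0.4969]
ee_rot: [[0.797, 0.355, 0.489], [0.303, -0.935, 0.184], [0.523, 0.002, -0.852]]
wrist_force: [0.2, -0.7, -5.0]
width: 0.529
grasp_force: 82.8
```

```bash
python3 - <<'E'
from h import *
s=robot.state();print(s["qpos"].round(1),s["t"])
E
```

```text
[ 41.3  -5.9 -34.2  86.5 -18.1  70.4 -61. ] 7.55
```

Emit:
arm_command(
  motion=[
    [[10, 0, 8], [0.032, -0.084, 0], 20],
    [[10, 0, 8], [0.032, -0.084, 0], 20],
    [[10, 0, 8], [0.032, -0.084, 0], 20],
    [[10, 0, 8], [0.032, -0.084, 0], 20],
    [[10, 0, 8], [0.032, -0.084, 0], 20],
    [[10, 0, 8], [0.032, -0.084, 0], 20],
    [[0, 0, 0], [0, 0, 0], 20],
    [[0, 0, 0], [0, 0, 0], 20],
  ],
)

```text
t: 8.35
tcp_pos: [0.6504, -0.0075, 0.5439]
ee_rot: [[0.436, 0.352, 0.828], [0.161, -0.936, 0.313], [0.885, -0.003, -0.465]]
wrist_force: [-0.1, 1.0, -4.3]
width: 0.531
grasp_force: 83.0
```

```bash
python3 - <<'E'
from h import *
s=robot.state();print(s["qpos"].round(1),s["t"])
E
```

```text
[ 38.4 -12.3 -23.6 101.4 -53.2  44.3 -32.6] 8.35
```

Emit:
arm_command(
  motion=[
    [[15, 0, 15], [0, 0, -0.04], 20],
    [[15, 0, 15], [0, 0, -0.04], 20],
    [[15, 0, 15], [0, 0, -0.04], 20],
    [[15, 0, 15], [0, 0, -0.04], 20],
    [[15, 0, 15], [0, 0, -0.04], 20],
    [[15, 0, 15], [0, 0, -0.04], 20],
    [[15, 0, 15], [0, 0, -0.04], 20],
    [[15, 0, 15], [0, 0, -0.04], 20],
    [[0, 0, 0], [0, 0, 0], 20],
    [[0, 0, 0], [0, 0, 0], 20],
  ],
)

```text
t: 9.35
tcp_pos: [0.7709, -0.0072, 0.6648]
ee_rot: [[0.463, 0.041, 0.885], [0.016, -0.999, 0.038], [0.886, -0.004, -0.463]]
wrist_force: [0.3, -0.1, -5.1]
width: 0.529
grasp_force: 83.1
```

```bash
python3 - <<'E'
from h import *
s=robot.state();print(s["qpos"].round(1),s["t"])
E
```

```text
[ 40.3   2.7 -44.9  74.9   4.2  40.8 -92.8] 9.35
```

Emit:
arm_command(
  motion=[
    [[5, 0, 10], [0.003, -0.08, 0], 20],
    [[5, 0, 10], [0.003, -0.08, 0], 20],
    [[5, 0, 10], [0.003, -0.08, 0], 20],
    [[5, 0, 10], [0.003, -0.08, 0], 20],
    [[5, 0, 10], [0.003, -0.08, 0], 20],
    [[5, 0, 10], [0.003, -0.08, 0], 20],
    [[0, 0, 0], [0, 0, 0], 20],
    [[0, 0, 0], [0, 0, 0], 20],
    [[0, 0, 0], [0, 0, 0], 20],
  ],
)

```text
t: 10.25
tcp_pos: [0.8002, -0.0087, 0.7306]
ee_rot: [[0.009, 0.042, 0.999], [-0.001, -0.999, 0.042], [1.0, -0.001, -0.009]]
wrist_force: [0.5, -0.5, -3.1]
width: 0.529
grasp_force: 83.7
```

```bash
python3 - <<'E'
from h import *
s=robot.state();print(s["qpos"].round(1),s["t"],s["joint_velocities"].round(1))
cs=[]
for n in("side","top"):
    c=robot.camera(n);u,v=proj(c,s["tcp_pos"]);print(n,u,v)
    u=int(np.clip(u,100,540));v=int(np.clip(v,100,300));cs.append(cv2.resize(c["color"][v-100:v+100,u-100:u+100,::-1],(400,400)))
cv2.imwrite("pics/held.png",np.hstack(cs))
E
```

```text
[ 45.3  -0.5 -46.9  87.2 -12.    3.8 -78.5] 10.25 [-0.4  0.2 -0.1 -0.3 -0.2 -0.   0.4]
side 206.53703150230962 -193.92446429273735
top 318.94975072125203 -161.87404183446392
```

View pics/held.png

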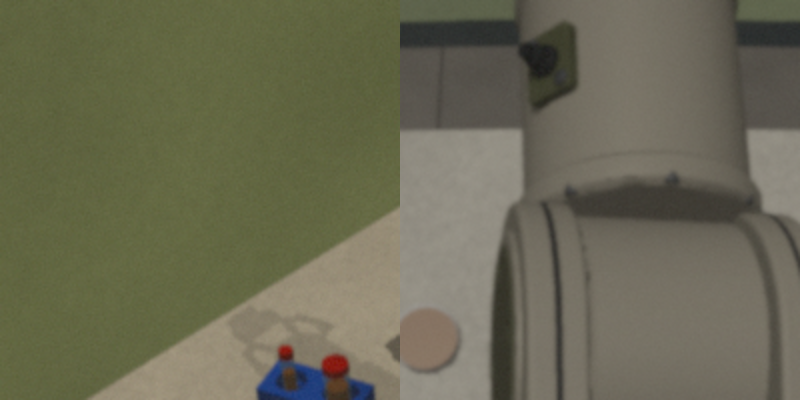

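j6 is right at its limit, so I'll back off by extending up and outward. Since the block is out of both views here, I'll also check the level lift picture for slip.

Emit:
arm_command(
  motion=[
    [[5, 0, 10], [0, 0, 0], 20],
    [[8, 0, 12], [0, 0, 0], 20],
    [[8, 0, 12], [0, 0, 0], 20],
    [[8, 0, 12], [0, 0, 0], 20],
    [[8, 0, 12], [0, 0, 0], 20],
    [[8, 0, 12], [0, 0, 0], 20],
    [[0, 0, 0], [0, 0, 0], 20],
    [[0, 0, 0], [0, 0, 0], 20],
  ],
)

```text
t: 11.15
tcp_pos: [0.8455, -0.0078, 0.7994]
ee_rot: [[0.011, 0.043, 0.999], [-0.002, -0.999, 0.043], [1.0, -0.002, -0.01]]
wrist_force: [0.5, 0.4, -5.3]
width: 0.525
grasp_force: 83.6
```

```bash
python3 - <<'E'
from h import *
import pickle
s=robot.state();print(s["qpos"].round(1),s["t"],s["moment"].round(3))
c=pickle.load(open("side0.pkl","rb"))
R=np.array([[-0.068,.998,0],[.998,.068,0],[0,0,-1]]);h=R[:,0];y=R[:,1]
cen0=np.array([.4617,-.1656]);d=cen0-np.array([.4641,-.1836]);a=d@h[:2]
print("along",a)
for th in(-6,0,6):
  t=np.radians(th);k=h*np.cos(t)+np.array([0,0,np.sin(t)]);n=-h*np.sin(t)+np.array([0,0,np.cos(t)])
  C=np.array([.4624,-.1831,.2705])+k*a
  print(th,[((proj(c,C+k*.04+i*y*.023+j*n*.023)-[351,49])*5).round().tolist() for i,j in((-1,1),(1,1),(-1,-1),(1,-1))])
E
```

```text
[  34.7    7.8  -42.6   72.2   23.    13.3 -107.4] 11.15 [-0.108  1.988  0.   ]
along 0.018127200000000017
-6 [[343.0, 358.0], [236.0, 317.0], [329.0, 450.0], [227.0, 408.0]]
0 [[348.0, 341.0], [240.0, 301.0], [329.0, 441.0], [226.0, 399.0]]
6 [[354.0, 325.0], [246.0, 284.0], [329.0, 430.0], [225.0, 389.0]]
```

The corner positions match zero tilt in the grip, so nothing slipped. The block is upright, and j6 is now clear of its limit. I'll let it settle and hand in.

Emit:
arm_command(
  motion=[
    [[0, 0, 0], [0, 0.01, 0], 20],
    [[0, 0, 0], [0, 0, 0], 20],
    [[0, 0, 0], [0, 0, 0], 20],
    [[0, 0, 0], [0, 0, 0], 20],
    [[0, 0, 0], [0, 0, 0], 20],
    [[0, 0, 0], [0, 0, 0], 20],
  ],
)

```text
t: 11.75
tcp_pos: [0.8454, -0.0081, 0.7998]
ee_rot: [[0.02, 0.043, 0.999], [-0.001, -0.999, 0.043], [1.0, -0.002, -0.02]]
wrist_force: [0.2, 0.3, -3.3]
width: 0.526
grasp_force: 83.7
```

```bash
python3 - <<'E'
from h import *
s=robot.state();print(s["qpos"].round(1),s["ee_rot"][:,0],s["joint_velocities"].round(1),s["grasp_force"])
print(robot.finish_job())
E
```

```text
[  35.     7.9  -43.1   71.6   22.5   14.3 -106.7] [ 0.0203609  -0.00123588  0.99979193] [-0.   0.  -0.  -0.1 -0.1  0.  -0. ] 83.67125183343887
the job is handed in; nothing more can be done
None
```

The job is handed in at about 12 s: the wide vial is in the front well, so I am holding the wide adapter hole-up, still and about 1° off vertical, with its lower end about 0.74 m above the bench; that final pose was outside both cameras and comes from the arm's readings.

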